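# Slide the heater block home and lock it with the pin

### The job

Push the aluminium heater block along its tray, fully home into the white housing until it stops against the back. Then take the steel lock pin out of its stand and put it down through the hole in the housing's roof and through the block, until its head sits on the roof, and let go. Leave the bin, the bottle and the wrench where they are.

Things in the scene. Friction and masses are not known exactly. Their poses are not given: they have to be found in the camera images.
- housing: White steel housing, fixed: a sleeve (rectangular tube) 100 mm long, open at its mouth, with an open tray before it. Origin: centre of the mouth, on the bench; x points into the sleeve (pushing direction), z up. Sleeve inside: 63 mm wide, z 4 to 46 mm; roof top at z = 52 mm; outside 75 mm wide. The mouth points roughly to the robot's left (+y): yaw -1.87 to -1.27 rad.
- tray_end (a point): Middle of the tray's open outer end, on its floor (housing x = -190 mm, z = 4 mm). Tray and sleeve share one flat floor, 4 mm thick. The tray has low rails on both sides (top at z = 20 mm), 80 mm apart, which over the last 30 mm before the mouth converge to the sleeve's width and guide the block in.
- back_stop (a point): Middle of the inner face of the sleeve's back wall, which stops the block: housing x = 95 mm, y = 0, z = 24 mm.
- housing_hole (a point): Centre of the round hole, 16 mm in diameter, in the housing's roof, at the roof's top face: housing x = 50 mm, y = 0, z = 52 mm.
- block: Loose aluminium block, 120 long x 60 wide x 40 mm high, 0.45 to 0.8 kg; two brass ports, 12 mm high, on top near its rear. Origin: centre of the underside; x forward along it (ports at x = -46 mm). Starts on the tray, front 40 to 65 mm before the mouth, up to 4 mm off centre, 0.06 rad askew. Home: front on the back stop, origin at housing x = 35 mm, rear 25 mm out of the mouth, holes in line.
- block_hole (a point): Centre, at the top face, of the round vertical hole, 17 mm in diameter, right through the block: block x = 15 mm, y = 0, z = 40 mm.
- pin: Loose steel pin, 77 mm long, 0.12 kg: shank 12 mm in diameter, 42 mm long, tapered tip (8 mm); above it a round head, 26 mm in diameter, 35 mm high, to grip. Origin: the tip, on the axis; z to the head. Starts upright in the stand, shoulder on the stand's top (origin 6 mm above the bench). Fully in the housing, its shoulder rests on the roof: origin 10 mm above the bench.
- stand: Grey plastic block, fixed to the bench, 80 x 80 x 48 mm, with a vertical hole 15 mm in diameter through its middle that holds the pin. Origin: centre of its underside. It stands to the robot's right of the housing.
- bin: Bystander: loose blue plastic parts bin with brass fittings in it, 120 x 170 x 60 mm, origin at the centre of its underside. Leave alone.
- bottle: Bystander: loose white bottle, 64 mm in diameter, 150 mm high, origin at the centre of its underside. Leave alone.
- wrench: Bystander: loose steel wrench, 170 mm long, lying on the bench. Leave alone.
There are look-alikes about, which are no part of the job. Leave any brown or purple look-alike of the block alone.

How it is judged:
On the way, in this order (a step that is already met when the one before it is completed fails the run):
1. the block is fully home in the housing (x of block in the frame of housing above 0.031 m and z of block in the frame of housing below 0.007 m and angle between the x axis of block and the x axis of housing, either way round below 0.06 rad), for 0.2 s.
2. the pin is down through the roof and the block (all of step 1 and z of pin in the frame of housing below 0.014 m and horizontal distance between pin and housing_hole below 0.006 m and horizontal distance between pin and block_hole below 0.007 m and angle between pin's own z axis and vertical below 0.12 rad), for 0.2 s.
At the end, for the whole second after the job is handed in: Block flat and straight in the housing, within 4 mm of the back stop; pin upright in the holes of roof and block (tip within 6 and 7 mm of their axes), head within 4 mm of the roof; both at rest. Bystanders not moved over 30 mm (all of step 2 and linear speed of each of block, pin below 0.02 m/s); the robot touches nothing.
It fails at once if the bin is pushed more than 30 mm from its place (distance of bin from where it was at the start of the episode above 0.03 m).
It fails at once if the bottle is pushed more than 30 mm from its place (distance of bottle from where it was at the start of the episode above 0.03 m).
It fails at once if the wrench is pushed more than 30 mm from its place (distance of wrench from where it was at the start of the episode above 0.03 m).
It fails at once if the bottle is knocked over (angle between bottle's own z axis and vertical above 0.5 rad).
It also fails if it takes over 67 s, if anything falls off the work surface, if the arm or the gripper's body presses on something with over 40 N, if the wrist force passes 120 N, or if a joint passes its speed limit or range.

### The arm

A 6-joint arm with a two-finger parallel gripper is mounted at the origin on the work surface. World frame = base frame: x ahead of the robot, y to its left, z up, the work surface at z = 0. Lengths are in m, angles in rad, forces in N, time in s.
With the tool pointing down it reaches from about 0.35 to 0.925 m from the base axis. Payload 6.4 kg.
Tool frame: the origin (TCP) lies midway between the tips of the shut fingers; the grasp point (between the pads) lies env.grasp_offset behind it (env.grasp_offset is the distance from the TCP to the grasp point, in m); z points along the fingers, y is the line along which they close (so a half turn about z gives the same grasp; the last joint's range is limited). The gripper opens to 85 mm and grips with 20 to 120 N. Pads are 22 mm wide; open, the fingers measure 114 mm over their backs; the gripper's body (76 mm by 85 mm) begins 54 mm behind the grasp point. The pads swing forward as they close: fully open they stand 13 mm farther back than shut.
Start: joints at [-1.364, 0.245, 1.558, -0, 1.339, -0.174], TCP at [0.242, -0.603, 0.231] pointing down, gripper open.
Joint ranges: [-3.13, 3.13], [-1.02, 2.26], [0.13, 2.54], [-0.95, 4.09], [0.21, 2.88], [-2.74, 2.74]. Speed limits (rad/s): [2.57, 2.57, 3.14, 3.14, 3.14, 3.14].

### API

Orientations are given as a unit quaternion [x, y, z, w].
In Python, from rig import telemetry, vision, env gives the robot as it stands.
- The arm moves only by the tool move_arm, never from a script. Its argument "series" is text: rows parted by semicolons, each of 7 numbers parted by spaces: the turn, a rotation vector about the tool's x, y, z in rad, then the shift along the tool's x, y, z in m, then the finger opening in m, from 0 to 0.0854. In form: ax ay az tx ty tz gripper; .... A call has 1 to 10 rows; each row shifts and turns the commanded pose from where the row before left it, along the tool's axes as they then stand; what a row does not reach is not made up. A row lasts 1/10 s, in which the tool goes at most 50 mm and 8.59 degrees, less where a joint would pass 70% of its speed; a pose out of reach is approached as far as the arm can. A call is refused whole if a number of a shift passes 0.05 or a number of a turn 0.15, either way. A call with a gripper value outside its range is refused whole. The fingers move at their own pace and stop on an object; the grip force is fixed at half the most. Time passes only in rows, so rows that do not move let the fingers close. It gives the time, the measured TCP pose, the force, the opening and the grip force at its end, in the units of the state.
- telemetry.state(): the state, without advancing time (a new reading comes with each control period).
- vision.grab_frame(name): name is "side" or "top"; returns a dict with "pixels" (384x512x3 uint8, blue, green, red), "fx", "fy", "cx", "cy" (pixels), "position" and "attitude" of the camera in the world. Camera axes: x right, y down, z forward; pixel columns grow to the right and rows downward; lengths in m; the calibration is good to about 2 mm. A picture is of the moment at which its call begins. There is no depth.
- env.close_job(): hands the job in; it is judged then, once.
The state is a dict: "clock": time; "joint_pos": joint angles; "qvel": joint speeds; "joint_torque": joint torques, N m; "tool_pos": TCP position; "ee_rot": TCP orientation; "contact_force": force on the tool from outside, world axes, zero at the start; "ft_torque": the same for the moment, N m; "finger_gap": finger opening in m; "grasp_force": force on a finger pad.
Only numpy, scipy, OpenCV 4.12 (cv2) and the standard library are available. Lean on these libraries where they do the work, as an engineer would, in place of code of your own. Each camera call takes 0.05 s, during which the arm holds its last target. There are 200 camera calls.

## Working session

There is one attempt and no reset: what is moved stays moved. The work goes in short steps, Python scripts to look and compute and a tool call to move; the robot and the scene stay as the last step left them, time stands still between calls to the robot, and variables do not carry over. Pictures are saved under pics/ and viewed, at most 12 in all, crops included, and the job is handed in when it is done.

Besides the shell and the picture viewer there is one more tool, called after "Request:" as name(argument=value, ...) on one line, values as JSON. move_arm: Moves the arm, as the interface text tells. Its arguments: {"type":"object","properties":{"series":{"type":"string"}},"required":["series"]}

```bash
mkdir -p pics
cat > h.py <<'E'
import numpy as np, cv2
from scipy.spatial.transform import Rotation as R
from rig import telemetry, vision, env
def ray(f,u,v):
    d=np.array([(u-f["cx"])/f["fx"],(v-f["cy"])/f["fy"],1.]); return R.from_quat(f["attitude"]).apply(d)
def onz(f,u,v,z):
    p=np.array(f["position"]); d=ray(f,u,v); return p+d*(z-p[2])/d[2]
def proj(f,P):
    c=R.from_quat(f["attitude"]).inv().apply(np.array(P)-f["position"]); return np.array([f["fx"]*c[0]/c[2]+f["cx"],f["fy"]*c[1]/c[2]+f["cy"]])
E
python3 - <<'E'
from h import *
for n in("top","side"):
    f=vision.grab_frame(n); cv2.imwrite(f"pics/{n}0.png",cv2.resize(f["pixels"],(768,576),interpolation=cv2.INTER_CUBIC)); np.save(f"{n}0.npy",f,allow_pickle=True)
    print(n,f["fx"],f["cx"],f["cy"],f["position"],f["attitude"])
print(telemetry.state(),env.grasp_offset)
E
```

```text
top 372.31866874530664 248.31482233048436 193.01957445712011 [0.50222493 0.07601402 1.21186777] [-0.70635031  0.70711324 -0.02511809  0.02071694]
side 375.6307503101763 257.79130631805657 196.71120224310536 [ 0.38163503 -0.73102118  0.60184896] [ 0.86691208 -0.10695195  0.05526701 -0.48370476]
{'clock': 0.1, 'joint_pos': array([-1.36409783e+00,  2.45764878e-01,  1.55893091e+00, -1.27102535e-05,
        1.33868756e+00, -1.74088412e-01]), 'qvel': array([-0.00022899, -0.00146989, -0.00210832, -0.00076332,  0.00024028,
       -0.00094467]), 'joint_torque': array([-8.70964541e-04, -4.30671680e+01, -3.27128291e+01, -1.98873940e-04,
        2.82761932e-03,  1.90082041e-06]), 'tool_pos': array([ 0.24147527, -0.60292573,  0.23025645]), 'ee_rot': array([ 9.81929180e-01,  1.89246620e-01, -2.07805832e-05, -8.95126414e-04]), 'contact_force': array([-0.6558762 , -0.00082614,  0.3274432 ]), 'ft_torque': array([-0.04512512,  0.03923284, -0.00343797]), 'grasp_force': 0.0, 'finger_gap': 0.08543236192831855} 0.0187
```

View pics/top0.png

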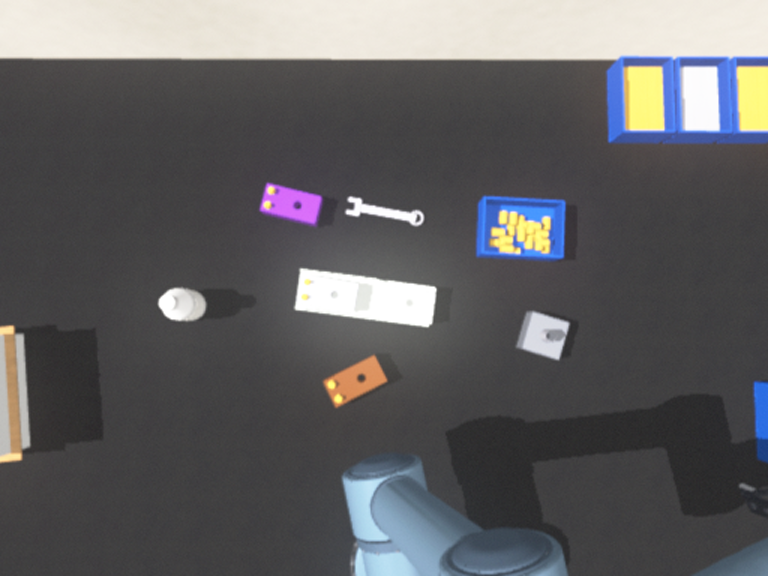

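View pics/side0.png

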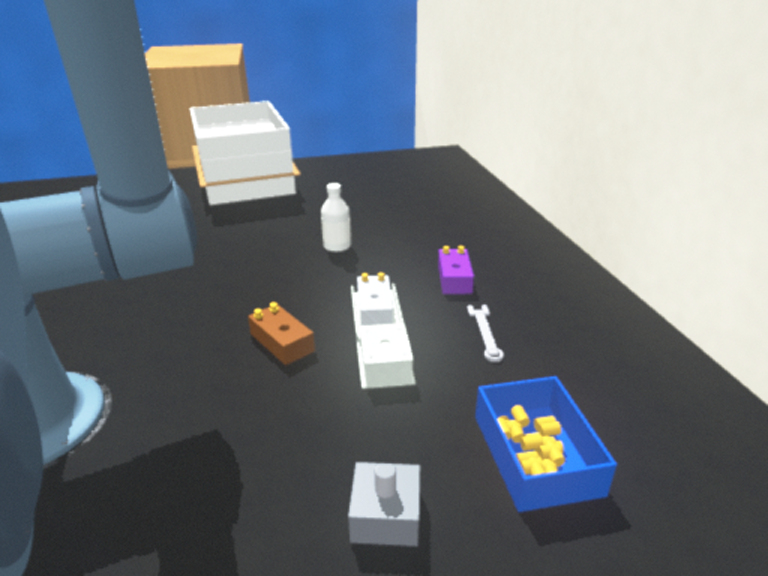

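Both views: the candidates for the block are the silver one in the white tray (top view pixel 330,293), the purple one (292,204) and the brown one (355,381). By its description it is the silver one in the tray, with brass ports at its left end. The pin is in the grey stand at (548,335), and there is only one. I'll check this in a close crop.

Run:
```python
from h import *
f=np.load("top0.npy",allow_pickle=True).item(); g=np.load("side0.npy",allow_pickle=True).item()
def st(im):
    return np.clip((im.astype(float)-60)*1.0,0,255).astype(np.uint8)
a=cv2.resize(f["pixels"][170:225,190:300],(770,385),interpolation=cv2.INTER_CUBIC)
a=(255*(a/255.)**2).astype(np.uint8)
b=cv2.resize(f["pixels"][200:245,335:390],(264,216),interpolation=cv2.INTER_CUBIC)
c=cv2.resize(g["pixels"][175:262,225:285],(300,435)[::1],interpolation=cv2.INTER_CUBIC)
c=cv2.resize(c,(149,216))
o=np.zeros((601-1,770,3),np.uint8); o[:385]=a; o[385:600,:264]=b[:215]; 
c=cv2.resize(np.rot90(g["pixels"][175:262,225:285]),(312,215),interpolation=cv2.INTER_CUBIC); o[385:600,300:612]=(255*(c/255.)**2)
cv2.imwrite("pics/c0.png",o)
```

```text
(no output)
```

View pics/c0.png

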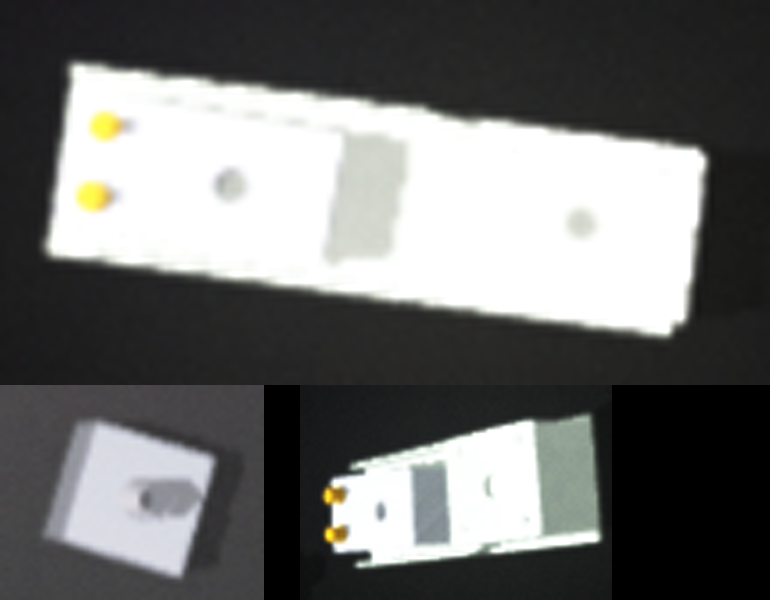

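The crop shows a silver block with brass ports at crop (105,125) and (93,196), its hole at (230,184), the roof hole at (581,223) and the pin leaning only by perspective in its stand. This is the right block; now I measure.

Run:
```python
from h import *
f=np.load("top0.npy",allow_pickle=True).item(); g=np.load("side0.npy",allow_pickle=True).item()
def blob(m,u0,v0,r=9):
    m=m.copy().astype(np.uint8); n,l,s,c=cv2.connectedComponentsWithStats(m)
    k=[i for i in range(1,n)if np.hypot(*(c[i]-[u0,v0]))<r]
    k=max(k,key=lambda i:s[i][4]); return c[k],s[k]
def hole(F,u0,v0,r=4):
    u0=int(round(u0));v0=int(round(v0)); p=F["pixels"][v0-r:v0+r+1,u0-r:u0+r+1].astype(float).mean(2)
    w=np.clip(np.median(p)-12-p,0,None); yy,xx=np.mgrid[-r:r+1,-r:r+1]; return u0+(w*xx).sum()/w.sum(), v0+(w*yy).sum()/w.sum()
bh=onz(f,*hole(f,222.5,196),.044); hh=onz(f,*hole(f,272.6,201.5),.052)
print("top bh",bh,"hh",hh)
ports=[]
for F,n,ps in((f,"top",((204.7,187.6),(203,197.7))),(g,"side",((243.3,185),(254,184.6)))):
    hsv=cv2.cvtColor(F["pixels"],cv2.COLOR_BGR2HSV); m=(hsv[...,1]>110)&(hsv[...,0]>12)&(hsv[...,0]<35)
    P=[onz(F,*blob(m,*p)[0],.055 if n=="top" else .05) for p in ps]; print(n,"ports",P, np.mean(P,0))
for p,z in(((374.5/1.5,295.5/1.5),.044),((384/1.5,341/1.5),.052)): print("side hole",onz(g,*hole(g,*p,3),z))
# housing edges in top
gr=f["pixels"].mean(2)
m=(gr>120).astype(np.uint8); n,l,s,c=cv2.connectedComponentsWithStats(m); k=l[200,260]
ys,xs=np.where(l==k); 
for a,b,z,nm in((200,240,.02,"tray"),(258,284,.052,"sleeve")):
    for fn,t in((min,"up"),(max,"lo")):
        pts=[]
        for u in range(a,b):
            col=gr[:,u]; v=fn(ys[xs==u]); v2=v-1 if t=="up" else v+1
            fr=(col[v]-120)/(col[v]-col[v2]+1e-6); vv=v-fr if t=="up" else v+fr
            pts.append(onz(f,u,vv,z)[:2])
        vx,vy,x0,y0=cv2.fitLine(np.array(pts,np.float32),cv2.DIST_HUBER,0,.01,.01).ravel()
        if vy>0: vx,vy=-vx,-vy
        print(nm,t,"yaw",np.arctan2(vy,vx),"pt",x0,y0,"x at hh.y",x0+(hh[1]-y0)*vx/vy)
# stand
hs=cv2.cvtColor(f["pixels"],cv2.COLOR_BGR2HSV)
m=((gr>150)).astype(np.uint8); n,l,s,c=cv2.connectedComponentsWithStats(m); 
k=min(range(1,n),key=lambda i:np.hypot(*(c[i]-[362,223]))); print(s[k],c[k])
cnt=max(cv2.findContours((l==k).astype(np.uint8),0,2)[0],key=len); r=cv2.minAreaRect(cnt); bx=cv2.boxPoints(r)
W=np.array([onz(f,*q,.048)for q in bx]); print("stand",r,W[:,:2],W.mean(0),[np.linalg.norm(W[i]-W[i-1])for i in range(4)])
print("gray", gr[205:245:2,345:385:2].astype(int))
```

```text
top bh [0.56938648 0.15090539 0.044     ] hh [ 0.5511508  -0.00663481  0.052     ]
top ports [array([0.5946762 , 0.20520438, 0.055     ]), array([0.56297414, 0.20862793, 0.055     ])] [0.57882517 0.20691616 0.055     ]
side ports [array([0.56483323, 0.21705763, 0.05      ]), array([0.59683794, 0.21249268, 0.05      ])] [0.58083558 0.21477516 0.05      ]
side hole [0.56880613 0.15018652 0.044     ]
side hole [ 0.55176748 -0.00276255  0.052     ]
tray up yaw -1.6938945 pt 0.62067646 0.1578807 x at hh.y 0.6003219771880443
tray lo yaw -1.7087448 pt 0.52552265 0.16073857 x at hh.y 0.5022861660107207
sleeve up yaw -1.7109556 pt 0.59567773 -0.00063586666 x at hh.y 0.5948313756186272
sleeve lo yaw -1.6915939 pt 0.50270265 -0.010114975 x at hh.y 0.5031251053106842
[346 208  33  32 682] [361.66568915 223.09677419]
stand ((362.1270446777344, 222.96217346191406), (28.452808380126953, 26.026601791381836), 17.10272979736328) [[ 0.45821481 -0.23156502]
 [ 0.53570461 -0.25696873]
 [ 0.50944625 -0.34166452]
 [ 0.43215052 -0.3159103 ]] [ 0.48387905 -0.28652714  0.048     ] [np.float64(0.08828065087464
[... 1110 characters left out ...]
  62  53
   52  65]
 [145 154 212 221 222 222 222 222 222 220 220 220 221 220 221 181  51  51
   53  69]
 [127 150 217 221 221 222 222 221 221 222 220 221 220 221 219  98  50  52
   56  68]
 [ 73  80 111 161 194 217 220 222 222 221 221 221 221 221 208  70  48  52
   65  68]
 [ 68  70  70  70  80 110 156 186 210 219 222 222 222 222 184  54  49  49
   67  67]
 [ 68  71  70  70  68  69  69  78  98 135 181 210 218 220 139  51  51  59
   67  67]
 [ 68  69  70  68  70  68  70  71  70  68  73  92 128 171  84  65  67  68
   67  68]
 [ 70  68  69  66  70  67  68  69  69  71  69  68  67  68  67  64  69  66
   68  66]
 [ 66  67  69  68  67  70  66  67  69  69  67  69  68  68  66  67  69  68
   68  67]]
```

```bash
cat >> h.py <<'E'
def delta(x,y,z,yaw=None):
    s=telemetry.state(); r=R.from_quat(s["ee_rot"]); M=r.as_matrix(); d=r.inv().apply(np.array([x,y,z])-s["tool_pos"])
    cy=np.arctan2(M[1,0],M[0,0]); 
    des=R.from_euler("z",cy if yaw is None else yaw)*R.from_quat([1,0,0,0])
    print("pos",s["tool_pos"].round(4),"yaw",cy.round(4),"tool delta",d.round(4),"rotvec",(r.inv()*des).as_rotvec().round(4),"gap",s["finger_gap"].round(4),"F",s["contact_force"].round(1),"t",s["clock"].round(2))
U=np.array([np.cos(-1.7013),np.sin(-1.7013)]); N=np.array([-U[1],U[0]]); HH=np.array([.5512,-.0050]); O=HH-.05*U
def hx(x,y=0): return O+x*U+y*N
E
python3 - <<'E'
from h import *
f=np.load("top0.npy",allow_pickle=True).item()
print("rear start",hx(-182.5e-3),"tool start",hx(-.25),"end",hx(-.036),"bottle",onz(f,190/1.5,305/1.5,.0), "pin top?",onz(f,558/1.5,335/1.5,.083))
delta(*hx(-.245),.16,1.4403)
E
```

```text
rear start [0.58145605 0.22552293] tool start [0.59024006 0.29244894] end [0.56239149 0.0802687 ] bottle [0.54766298 0.46375195 0.        ] pin top? [ 0.48317905 -0.30555289  0.083     ]Traceback (most recent call last):
  File "<stdin>", line 4, in <module>
  File "h.py", line 14, in delta
    print("pos",s["tool_pos"].round(4),"yaw",cy.round(4),"tool delta",d.round(4),"rotvec",(r.inv()*des).as_rotvec().round(4),"gap",s["finger_gap"].round(4),"F",s["contact_force"].round(1),"t",s["clock"].round(2))
                                                                                                                                   ^^^^^^^^^^^^^^^^^^^^^
AttributeError: 'float' object has no attribute 'round'
```

Request:
move_arm(series="0 0 -0.15 0 0 0 0.02;0 0 -0.15 0 0 0 0.02;0 0 -0.15 0 0 0 0.02;0 0 -0.15 0 0 0 0.02;0 0 -0.15 0 0 0 0.02;0 0 -0.15 0 0 0 0.02;0 0 -0.15 0 0 0 0.02;0 0 -0.01 0 0 0 0.02;0 0 0 0 0 0 0.02")

```text
clock: 1.0
tool_pos: [0.2416, -0.6033, 0.2309]
ee_rot: [0.752, 0.659, 0.0, -0.0]
contact_force: [-0.6, -0.7, -0.1]
finger_gap: 0.0202
grasp_force: 0.0
```

```bash
python3 -c "
from h import *
delta(*hx(-.245),.16,1.4403)"
```

```text
Traceback (most recent call last):
  File "h.py", line 14, in delta
    print("pos",s["tool_pos"].round(4),"yaw",cy.round(4),"tool delta",d.round(4),"rotvec",(r.inv()*des).as_rotvec().round(4),"gap",s["finger_gap"].round(4),"F",s["contact_force"].round(1),"t",s["clock"].round(2))
                                                                                                                                   ^^^^^^^^^^^^^^^^^^^^^
AttributeError: 'float' object has no attribute 'round'
```

```bash
sed -i 's/s\["finger_gap"\].round(4)/round(s["finger_gap"],4)/; s/s\["clock"\].round(2)/round(s["clock"],2)/' h.py; python3 -c "
from h import *
delta(*hx(-.22),.16,1.4403)"
```

```text
pos [ 0.2416 -0.6033  0.2309] yaw 1.438 tool delta [0.9039 0.2271 0.0714] rotvec [-0.0002 -0.0006 -0.0023] gap 0.0202 F [-0.6 -0.7 -0.1] t 1.0
```

Request:
move_arm(series="0 0 -0.002 0.045 0.0114 0.002 0.02;0 0 0 0.045 0.0114 0.002 0.02;0 0 0 0.045 0.0114 0.002 0.02;0 0 0 0.045 0.0114 0.002 0.02;0 0 0 0.045 0.0114 0.002 0.02;0 0 0 0.045 0.0114 0.002 0.02;0 0 0 0.045 0.0114 0.002 0.02;0 0 0 0.045 0.0114 0.002 0.02;0 0 0 0.045 0.0114 0.002 0.02;0 0 0 0.045 0.0114 0.002 0.02")

```text
clock: 2.0
tool_pos: [0.4125, -0.17, 0.2114]
ee_rot: [0.752, 0.659, 0.0, 0.0]
contact_force: [0.9, 0.3, -0.8]
finger_gap: 0.0202
grasp_force: 0.0
```

Request:
move_arm(series="0 0 0 0.045 0.0114 0.002 0.02;0 0 0 0.045 0.0114 0.002 0.02;0 0 0 0.045 0.0114 0.002 0.02;0 0 0 0.045 0.0114 0.002 0.02;0 0 0 0.045 0.0114 0.002 0.02;0 0 0 0.045 0.0114 0.002 0.02;0 0 0 0.045 0.0114 0.002 0.02;0 0 0 0.045 0.0114 0.002 0.02;0 0 0 0.045 0.0114 0.002 0.02;0 0 0 0 0 0 0.02")

```text
clock: 3.0
tool_pos: [0.5662, 0.2211, 0.1926]
ee_rot: [0.75, 0.661, 0.0, -0.0]
contact_force: [-0.5, -0.4, 0.1]
finger_gap: 0.0201
grasp_force: 0.0
```

```bash
python3 -c "
from h import *
delta(*hx(-.22),.014,1.4403)
f=vision.grab_frame('top'); g=vision.grab_frame('side'); np.save('top1.npy',f);np.save('side1.npy',g)
a=cv2.resize(f['pixels'][150:250,150:330],(790,439));b=cv2.resize(g['pixels'][90:290,160:340],(500,555));cv2.imwrite('pics/t1.png',b)
# stats: does arm occlude?
"
```

```text
pos [0.5662 0.2211 0.1926] yaw 1.4452 tool delta [0.0437 0.0149 0.1786] rotvec [-0.0004 -0.001   0.0049] gap 0.0201 F [-0.5 -0.4  0.1] t 3.0
```

Request:
move_arm(series="0 0 0.005 0.044 0.015 0 0.02;0 0 0 0 0 0.04 0.02;0 0 0 0 0 0.04 0.02;0 0 0 0 0 0.04 0.02;0 0 0 0 0 0.04 0.02;0 0 0 0 0 0.015 0.02;0 0 0 0 0 0 0.02;0 0 0 0 0 0 0.02")

```text
clock: 3.9
tool_pos: [0.5875, 0.2584, 0.0203]
ee_rot: [0.753, 0.658, 0.001, 0.001]
contact_force: [0.1, -0.7, 0.7]
finger_gap: 0.0199
grasp_force: 0.0
```

```bash
python3 -c "
from h import *
delta(*hx(-.22),.016,1.4403); delta(*hx(-.036),.016,1.4403)
g=vision.grab_frame('side'); cv2.imwrite('pics/s2.png',cv2.resize(g['pixels'][100:270,180:340],(640,600)[::1][:2]))
"
```

```text
pos [0.5875 0.2584 0.0203] yaw 1.4366 tool delta [ 0.0041 -0.0018  0.0043] rotvec [ 0.0026 -0.001  -0.0037] gap 0.0199 F [ 0.1 -0.7  0.7] t 3.9
pos [0.5875 0.2584 0.0203] yaw 1.4366 tool delta [-0.1799 -0.0011  0.0041] rotvec [ 0.0026 -0.001  -0.0037] gap 0.0199 F [ 0.1 -0.7  0.7] t 3.9
```

View pics/s2.png

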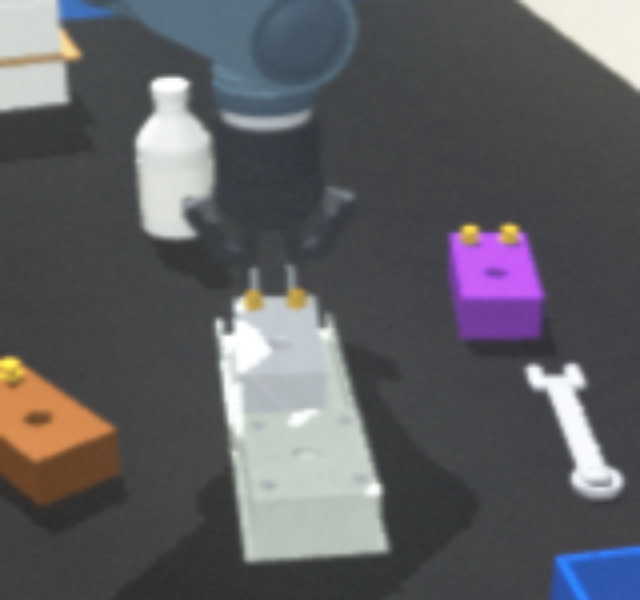

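The fingers stand at crop (255,275) and (292,275), right behind the block's ports and centred. Now I push.

Request:
move_arm(series="0 0 -0.004 -0.005 -0.001 0.004 0.02;0 0 0 -0.012 0 0 0.02;0 0 0 -0.012 0 0 0.02;0 0 0 -0.012 0 0 0.02;0 0 0 -0.012 0 0 0.02;0 0 0 -0.012 0 0 0.02;0 0 0 -0.012 0 0 0.02;0 0 0 0 0 0 0.02")

```text
clock: 4.75
tool_pos: [0.5752, 0.1805, 0.0146]
ee_rot: [0.752, 0.659, -0.0, 0.0]
contact_force: [0.2, 1.1, -0.0]
finger_gap: 0.0202
grasp_force: 0.0
```

```bash
python3 -c "
from h import *
delta(*hx(-.036),.016,1.4403)
g=vision.grab_frame('side'); cv2.imwrite('pics/s3.png',cv2.resize(g['pixels'][160:270,200:300],(545,600)))
"
```

```text
pos [0.5752 0.1805 0.0146] yaw 1.4403 tool delta [-0.101   0.0004 -0.0013] rotvec [ 0.0001  0.0008 -0.    ] gap 0.0202 F [ 0.2  1.1 -0. ] t 4.75
```

View pics/s3.png

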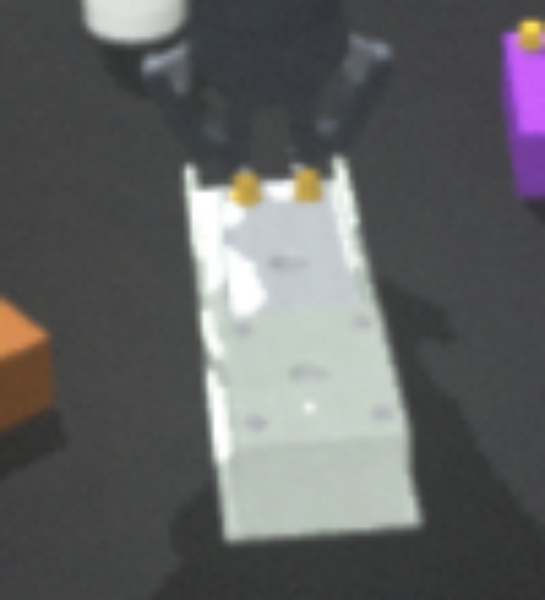

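The block (ports at 247,188 and 308,185) goes straight towards the mouth. I continue.

Request:
move_arm(series="0 0 0 -0.01 0 0 0.02;0 0 0 -0.01 0 0 0.02;0 0 0 -0.01 0 0 0.02;0 0 0 -0.01 0 0 0.02;0 0 0 -0.01 0 0 0.02;0 0 0 -0.01 0 0 0.02;0 0 0 -0.01 0 0 0.02;0 0 0 -0.01 0 0 0.02;0 0 0 0 0 0 0.02")

```text
clock: 5.7
tool_pos: [0.5645, 0.1012, 0.0141]
ee_rot: [0.752, 0.66, -0.001, 0.0]
contact_force: [0.7, 0.2, -0.5]
finger_gap: 0.0201
grasp_force: 0.0
```

Request:
move_arm(series="0 0 0 -0.003 0 0 0.02;0 0 0 -0.003 0 0 0.02;0 0 0 -0.003 0 0 0.02;0 0 0 -0.003 0 0 0.02;0 0 0 0 0 0 0.02")

```text
clock: 6.2
tool_pos: [0.5631, 0.0907, 0.0141]
ee_rot: [0.751, 0.66, -0.0, -0.0]
contact_force: [-0.0, 0.9, -0.2]
finger_gap: 0.0199
grasp_force: 0.8
```

```bash
python3 -c "
from h import *
delta(*hx(-.036),.016,1.4403)"
```

```text
pos [0.5631 0.0907 0.0141] yaw 1.4418 tool delta [-0.0105  0.0007 -0.0019] rotvec [-0.0006  0.0005  0.0015] gap 0.0199 F [-0.   0.9 -0.2] t 6.2
```

Request:
move_arm(series="0 0 0 -0.002 0 0 0.02;0 0 0 -0.002 0 0 0.02;0 0 0 -0.002 0 0 0.02;0 0 0 -0.002 0 0 0.02;0 0 0 0 0 0 0.02")

```text
clock: 6.7
tool_pos: [0.5622, 0.0827, 0.0142]
ee_rot: [0.751, 0.66, -0.0, 0.0]
contact_force: [-0.7, 1.5, -1.1]
finger_gap: 0.0202
grasp_force: 0.5
```

Request:
move_arm(series="0 0 0 -0.002 0 0 0.02;0 0 0 -0.002 0 0 0.02;0 0 0 0 0 0 0.02")

```text
clock: 7.0
tool_pos: [0.5618, 0.0789, 0.0143]
ee_rot: [0.751, 0.66, -0.0, 0.0]
contact_force: [-0.1, 1.3, -0.6]
finger_gap: 0.02
grasp_force: 0.8
```

Request:
move_arm(series="0 0 0 -0.001 0 0 0.02;0 0 0 -0.001 0 0 0.02;0 0 0 0 0 0 0.02")

```text
clock: 7.3
tool_pos: [0.5618, 0.0779, 0.0143]
ee_rot: [0.751, 0.66, 0.001, -0.0]
contact_force: [2.7, 6.0, -1.6]
finger_gap: 0.0199
grasp_force: 3.1
```

Request:
move_arm(series="0 0 0 -0.001 0 0 0.02;0 0 0 -0.001 0 0 0.02;0 0 0 0 0 0 0.02")

```text
clock: 7.6
tool_pos: [0.5618, 0.0779, 0.0145]
ee_rot: [0.752, 0.66, 0.002, -0.001]
contact_force: [3.0, 15.3, -3.5]
finger_gap: 0.0198
grasp_force: 7.7
```

Request:
move_arm(series="0 0 0 -0.001 0 0 0.02;0 0 0 -0.001 0 0 0.02;0 0 0 0 0 0 0.02")

```text
clock: 7.9
tool_pos: [0.5618, 0.0779, 0.0146]
ee_rot: [0.752, 0.659, 0.004, -0.002]
contact_force: [5.3, 24.1, -3.5]
finger_gap: 0.0198
grasp_force: 12.2
```

```bash
python3 -c "
from h import *
delta(*hx(-.036),.016,1.4403)
g=vision.grab_frame('side'); cv2.imwrite('pics/s4.png',cv2.resize(g['pixels'][160:270,200:300],(545,600)))
"
```

```text
pos [0.5618 0.0779 0.0146] yaw 1.4401 tool delta [ 0.0025  0.0003 -0.0014] rotvec [ 0.0019 -0.0085 -0.0002] gap 0.0198 F [ 5.3 24.1 -3.5] t 7.9
```

View pics/s4.png

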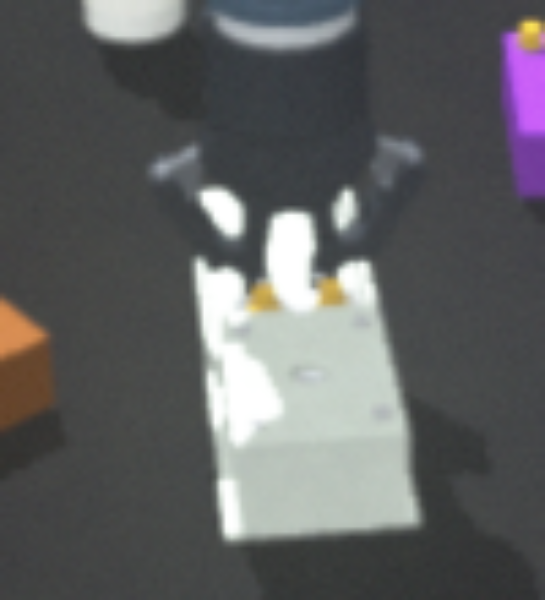

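The ports (265,297 and 330,292) are now at the mouth and the force builds up with no motion, so the block is home. I back off, lift and measure the pin.

Request:
move_arm(series="0 0 0 0.01 0 0 0.02;0 0 0 0.025 0 0 0.02;0 0 0 0.02 0 -0.03 0.02;0 0 0 0.02 0 -0.05 0.02;0 0 0 0.02 0 -0.05 0.02;0 0 0 0 0 -0.05 0.02;0 0 0 0 0 0 0.02;0 0 0 0 0 0 0.02")

```text
clock: 8.75
tool_pos: [0.5741, 0.1643, 0.1892]
ee_rot: [0.751, 0.66, 0.001, 0.002]
contact_force: [-0.2, -0.4, 0.1]
finger_gap: 0.0202
grasp_force: 0.0
```

Run:
```python
from h import *
delta(.483,-.29,.15,1.4403)
f=vision.grab_frame('top'); g=vision.grab_frame('side'); np.save('top2.npy',f); np.save('side2.npy',g)
a=cv2.resize(f['pixels'][165:255,225:395],(800,424),interpolation=cv2.INTER_CUBIC)
cv2.imwrite('pics/t2.png',(255*(a/255.)**1.7).astype(np.uint8))
gr=f["pixels"].mean(2)
m=((gr>186)).astype(np.uint8); n,l,s,c=cv2.connectedComponentsWithStats(m)
k=min((i for i in range(1,n) if s[i][4]>200),key=lambda i:np.hypot(*(c[i]-[362,223]))); print(s[k])
cnt=max(cv2.findContours((l==k).astype(np.uint8),0,2)[0],key=len); r=cv2.minAreaRect(cnt); bx=cv2.boxPoints(r)
W=np.array([onz(f,*q,.048)for q in bx]); print("stand",r,W[:,:2],W.mean(0),[np.linalg.norm(W[i]-W[i-1])for i in range(4)])
h=g["pixels"].mean(2)
print(h[305:340:2,240:275].astype(int))
```

```text
pos [0.5741 0.1643 0.1892] yaw 1.4419 tool delta [-0.4623 -0.0321  0.0392] rotvec [0.0042 0.0002 0.0016] gap 0.0202 F [-0.2 -0.4  0.1] t 8.75
[359 210  20  29 260]
stand ((366.91741943359375, 224.27523803710938), (17.624004364013672, 24.520355224609375), 16.699243545532227) [[ 0.4511248  -0.26343446]
 [ 0.5242225  -0.28697571]
 [ 0.50833709 -0.3395357 ]
 [ 0.43534967 -0.31578838]] [ 0.47975851 -0.30143356  0.048     ] [np.float64(0.054678941198915254), np.float64(0.07679495089637965), np.float64(0.0549081000798959), np.float64(0.07675348931741208)]
[[ 64  57  50  50  50  50  51  48  47  50  51  51  50  52  48  51  49  50
   50  50  50  51  49  49  51  51  52  55  51  52  47  49  48  49  50]
 [ 60  59  56  58  58  57  54  55  54  56  51  51  52  53  52  53  53  48
   50  50  51  49  49  49  49  50  50  52  48  48  52  49  49  49  50]
 [120 119 120 119 122 116 115 114 116 117 113 123 118 114 113 112 112 112
  109 112 111 101  98  95  96  96  98  95  86  83  81  82  80  73  70]
 [123 125 125 125 124 124 125 123 125 133 166 157 133 126 125 124 126 127
  126 127 125 125 124 128 125 125 12
[... 1365 characters left out ...]
 228 228 227 226 225 213 165 143 147 152 153 152
  147 142 136 130 127 125 125 136 195 219 222 223 222 220 220 220 220]
 [225 227 228 227 228 227 226 227 226 226 226 222 172 129 128 125 127 125
  127 127 127 125 126 125 126 127 139 195 220 222 221 222 221 220 221]
 [229 228 228 228 227 226 227 228 227 226 227 225 211 162 130 125 126 126
  125 124 126 125 125 127 125 126 126 137 201 220 222 222 220 221 221]
 [229 229 228 228 227 227 227 226 227 227 227 226 222 176 134 126 124 125
  124 125 126 126 126 125 126 125 126 129 156 208 221 221 222 222 220]
 [229 228 229 228 228 227 227 226 226 225 226 226 226 223 168 131 126 126
  125 128 125 124 125 126 127 126 126 125 137 200 222 221 220 222 221]]
```

View pics/t2.png

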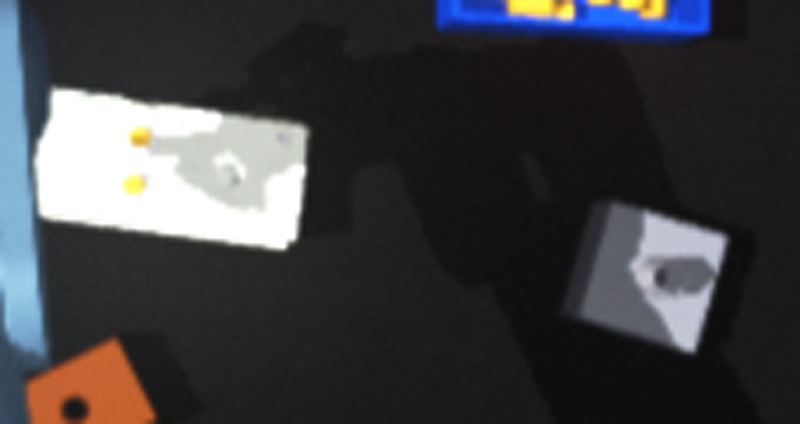

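Run:
```python
from h import *
f=np.load("top0.npy",allow_pickle=True).item(); g=np.load("side0.npy",allow_pickle=True).item()
gr=f["pixels"].mean(2)
m=((gr>183)).astype(np.uint8); m[:,:345]=0;m[:,385:]=0;m[:200]=0;m[245:]=0
cnt=np.vstack(cv2.findContours(m,0,2)[0]); r=cv2.minAreaRect(cnt); bx=cv2.boxPoints(r)
W=np.array([onz(f,*q,.048)for q in bx]); print("stand",r,W[:,:2],W.mean(0),[np.linalg.norm(W[i]-W[i-1]).round(4)for i in range(4)])
print(gr[216:232,360:382].astype(int))
h=g["pixels"].mean(2); print(h[304:336,245:268].astype(int))
f=np.load("top2.npy",allow_pickle=True).item(); print(f["pixels"].mean(2)[196:209,266:281].astype(int))
```

```text
stand ((363.20648193359375, 223.31195068359375), (25.478179931640625, 24.999267578125), 16.699243545532227) [[ 0.45693723 -0.24000287]
 [ 0.53150852 -0.26390998]
 [ 0.50853703 -0.33991453]
 [ 0.43412836 -0.31570358]] [ 0.48277778 -0.28988274  0.048     ] [np.float64(0.0791), np.float64(0.0783), np.float64(0.0794), np.float64(0.0782)]
[[220 220 219 221 221 220 219 220 219 220 221 220 219 220 219 220 220 219
  202 135  63  50]
 [221 220 220 219 221 220 221 219 220 219 219 220 220 220 219 219 220 218
  199 106  57  49]
 [221 222 219 219 217 218 217 218 217 217 218 216 217 216 217 219 219 214
  181  91  52  49]
 [221 217 207 197 194 192 194 194 191 188 189 190 188 191 197 215 218 210
  160  76  49  51]
 [218 210 194 181 175 171 158 156 155 154 150 151 152 152 160 194 215 203
  135  65  51  50]
 [216 209 201 193 178 159 145 146 147 148 145 145 144 145 147 161 191 195
  101  54  50  51]
 [217 216 213 202 160 122 134 145 144 145 146 145 145 144 144 148 161 173
   80  53  52  49]
 [220 220 219 212 135 106 126 144 147 145 145 150 145 144 146 146 147 131
   67  52  52  51]
 [221 221 221 213 13
[... 3949 characters left out ...]
5 224]
 [224 223 225 224 236 250 250 252 249 238 227 226 225 226 226]
 [224 225 224 225 238 252 249 247 249 246 232 226 225 226 225]
 [222 224 224 224 230 240 232 225 227 247 249 231 226 226 224]
 [223 224 224 225 227 232 230 226 220 239 253 234 227 226 225]
 [225 225 224 226 226 231 232 229 216 215 248 230 225 225 225]
 [225 225 225 225 225 228 229 226 206 201 228 228 226 225 227]
 [233 229 225 224 224 224 225 222 214 219 226 226 227 225 227]
 [252 249 232 224 223 224 223 222 223 226 226 226 227 226 227]
 [255 254 251 234 228 226 223 223 223 226 226 226 225 226 228]
 [255 255 254 252 247 234 228 223 223 223 225 226 226 226 228]
 [255 255 255 255 254 252 249 232 228 227 227 227 231 229 227]]
```

The block is home: the ports are just outside the mouth at crop (140,136) and (134,184), the roof hole is at (230,175), and the pin is still in its stand at (685,275). The push-stop position and the camera agree on the roof hole to within 1 mm: (0.551, -0.007).

Run:
```python
from h import *
g=np.load("side0.npy",allow_pickle=True).item(); f=np.load("top0.npy",allow_pickle=True).item()
print("side",proj(g,[.4828,-.2899,.0655]),proj(g,[.4828,-.2899,.083]),"top",proj(f,[.4828,-.2899,.0655]))
print(proj(f,[.551,-.007,.052]),proj(g,[.551,-.007,.052]))
delta(.4828,-.2899,.13,1.4403)
```

```text
side [256.07211596 319.59157837] [255.97167962 312.81176757] top [365.00187976 223.37038745]
[272.61315068 201.48570538] [256.03392408 227.94320364]
pos [0.5721 0.1641 0.1857] yaw 1.4414 tool delta [-0.4616 -0.0298  0.0563] rotvec [-0.0023  0.0012  0.0011] gap 0.0199 F [-0.1  0.7 -1.2] t 8.85
```

Request:
move_arm(series="0 0 0 -0.046 -0.0032 0 0.0854;0 0 0 -0.046 -0.0032 0 0.0854;0 0 0 -0.046 -0.0032 0 0.0854;0 0 0 -0.046 -0.0032 0 0.0854;0 0 0 -0.046 -0.0032 0 0.0854;0 0 0 -0.046 -0.0032 0 0.0854;0 0 0 -0.046 -0.0032 0 0.0854;0 0 0 -0.046 -0.0032 0 0.0854;0 0 0 -0.046 -0.0032 0 0.0854;0 0 0 -0.046 -0.0032 0 0.0854")

```text
clock: 9.85
tool_pos: [0.4801, -0.2888, 0.1848]
ee_rot: [0.751, 0.66, -0.0, -0.002]
contact_force: [0.4, -0.4, 0.5]
finger_gap: 0.0853
grasp_force: 0.0
```

Run:
```python
from h import *
delta(.4828,-.2899,.052,1.4403)
```

```text
pos [ 0.4801 -0.2888  0.1848] yaw 1.4411 tool delta [-0.001   0.0033  0.1328] rotvec [-0.0034 -0.002   0.0008] gap 0.0853 F [ 0.4 -0.4  0.5] t 9.85
```

The side view confirms the pin: predicted head centre (256,313), seen at (256,313). I descend and grip.

Request:
move_arm(series="0 0 0 -0.001 0.0033 0.03 0.0854;0 0 0 0 0 0.03 0.0854;0 0 0 0 0 0.03 0.0854;0 0 0 0 0 0.02 0.0854;0 0 0 0 0 0.012 0.0854;0 0 0 0 0 0.01 0.0854;0 0 0 0 0 0 0.0854;0 0 0 0 0 0 0.0854")

```text
clock: 10.65
tool_pos: [0.4855, -0.2891, 0.0556]
ee_rot: [0.751, 0.66, 0.0, 0.0]
contact_force: [0.0, -0.1, -0.6]
finger_gap: 0.085
grasp_force: 0.0
```

Run:
```python
from h import *
delta(.4828,-.2899,.052,1.4403)
g=vision.grab_frame('side'); cv2.imwrite('pics/s5.png',cv2.resize(g['pixels'][240:370,190:330],(640,594)))
```

```text
pos [ 0.4855 -0.2891  0.0556] yaw 1.4418 tool delta [-0.0011 -0.0026  0.0036] rotvec [0.0006 0.0005 0.0015] gap 0.085 F [ 0.  -0.1 -0.6] t 10.65
```

View pics/s5.png

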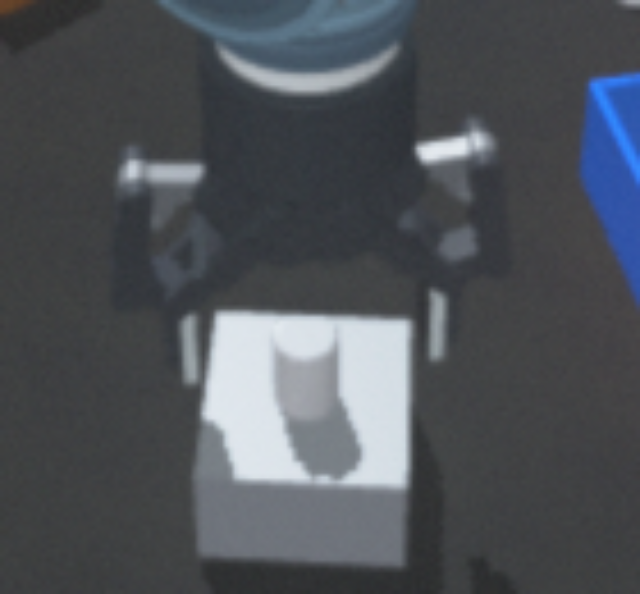

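The fingers at crop (190,380) and (437,360) straddle the pin head (306,370), a little to the right. I correct by 3 mm and close.

Request:
move_arm(series="0 0 0 -0.001 -0.0025 0.003 0.0854;0 0 0 0 0 0 0.05;0 0 0 0 0 0 0.03;0 0 0 0 0 0 0.015;0 0 0 0 0 0 0.015;0 0 0 0 0 0 0.015;0 0 0 0 0 0 0.015;0 0 0 0 0 0 0.015")

```text
clock: 11.5
tool_pos: [0.4828, -0.2897, 0.0526]
ee_rot: [0.751, 0.66, 0.0, 0.0]
contact_force: [-0.8, -0.2, 3.7]
finger_gap: 0.0244
grasp_force: 59.1
```

Run:
```python
from h import *
delta(.551,-.007,.11,1.4403)
```

```text
pos [ 0.4828 -0.2897  0.0526] yaw 1.4418 tool delta [ 0.2891  0.0313 -0.0576] rotvec [0.0006 0.0004 0.0015] gap 0.0244 F [-0.8 -0.2  3.7] t 11.5
```

Request:
move_arm(series="0 0 0 0 0 -0.01 0.015;0 0 0 0 0 -0.02 0.015;0 0 0 0 0 -0.025 0.015;0 0 0 0 0 -0.025 0.015;0 0 0 0 0 0 0.015;0 0 0 0 0 0 0.015")

```text
clock: 12.1
tool_pos: [0.4824, -0.2894, 0.1321]
ee_rot: [0.751, 0.66, -0.0, 0.0]
contact_force: [0.6, 0.9, -1.6]
finger_gap: 0.0243
grasp_force: 59.8
```

Run:
```python
from h import *
delta(.551,-.007,.12,1.4403)
g=vision.grab_frame('side'); np.save('side3.npy',g); cv2.imwrite('pics/s6.png',cv2.resize(g['pixels'][220:350,190:330],(640,594),interpolation=cv2.INTER_CUBIC))
```

```text
pos [ 0.4824 -0.2894  0.1321] yaw 1.4418 tool delta [0.2889 0.0317 0.0121] rotvec [0.0002 0.0002 0.0015] gap 0.0243 F [ 0.6  0.9 -1.6] t 12.1
```

View pics/s6.png

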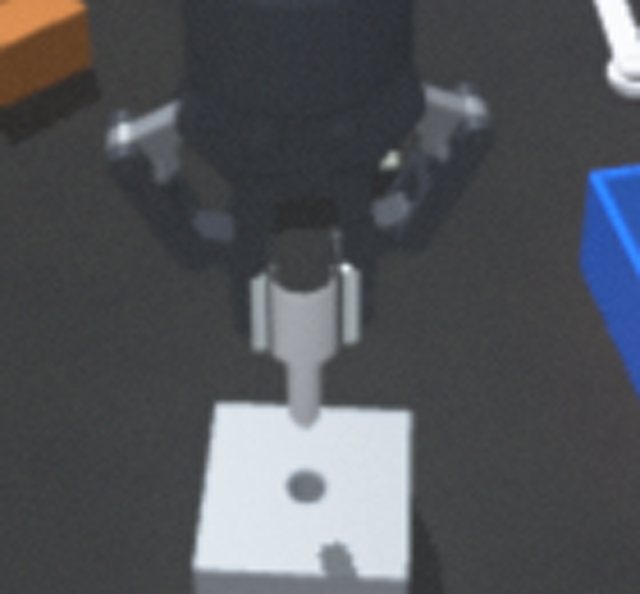

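The pin hangs upright, with its tip at crop (305,422) and the empty stand hole at (306,487). I carry it over the roof hole at this height.

Run:
```python
from h import *
g=np.load('side3.npy',allow_pickle=True).item()
print("stand hole",onz(g,256.4,326.1,.048),"tip",onz(g,256.3,311.9,.0855),proj(g,[.4824,-.2894,.0855]))
```

```text
stand hole [ 0.48324678 -0.28981605  0.048     ] tip [ 0.48334315 -0.29020315  0.0855    ] [255.66758713 311.65380386]
```

Request:
move_arm(series="0 0 0.001 0.036 0.004 0 0.015;0 0 0 0.036 0.004 0 0.015;0 0 0 0.036 0.004 0 0.015;0 0 0 0.036 0.004 0 0.015;0 0 0 0.036 0.004 0 0.015;0 0 0 0.036 0.004 0 0.015;0 0 0 0.036 0.004 0 0.015;0 0 0 0.036 0.004 0 0.015;0 0 0 0 0 0 0.015;0 0 0 0 0 0 0.015")

```text
clock: 13.15
tool_pos: [0.5504, -0.0072, 0.1303]
ee_rot: [0.751, 0.66, -0.001, -0.001]
contact_force: [0.2, -0.8, -2.1]
finger_gap: 0.0239
grasp_force: 59.8
```

Run:
```python
from h import *
delta(.551,-.007,.105,1.4403)
```

```text
pos [ 0.5504 -0.0072  0.1303] yaw 1.4425 tool delta [0.0003 0.0006 0.0253] rotvec [-0.0034  0.      0.0022] gap 0.0239 F [ 0.2 -0.8 -2.1] t 13.15
```

Request:
move_arm(series="0 0 0 0 0.0005 0.012 0.015;0 0 0 0 0 0.012 0.015;0 0 0 0 0 0.004 0.015;0 0 0 0 0 0 0.015;0 0 0 0 0 0 0.015")

```text
clock: 13.65
tool_pos: [0.552, -0.0085, 0.104]
ee_rot: [0.752, 0.659, -0.0, -0.0]
contact_force: [-0.7, -0.2, -1.0]
finger_gap: 0.0241
grasp_force: 59.8
```

Run:
```python
from h import *
delta(.551,-.007,.057,1.4403)
g=vision.grab_frame('side'); cv2.imwrite('pics/s7.png',cv2.resize(g['pixels'][160:270,200:300],(545,600),interpolation=cv2.INTER_CUBIC))
```

```text
pos [ 0.552  -0.0085  0.104 ] yaw 1.4401 tool delta [ 0.0014 -0.0012  0.047 ] rotvec [-0.0002 -0.     -0.0002] gap 0.0241 F [-0.7 -0.2 -1. ] t 13.65
```

View pics/s7.png

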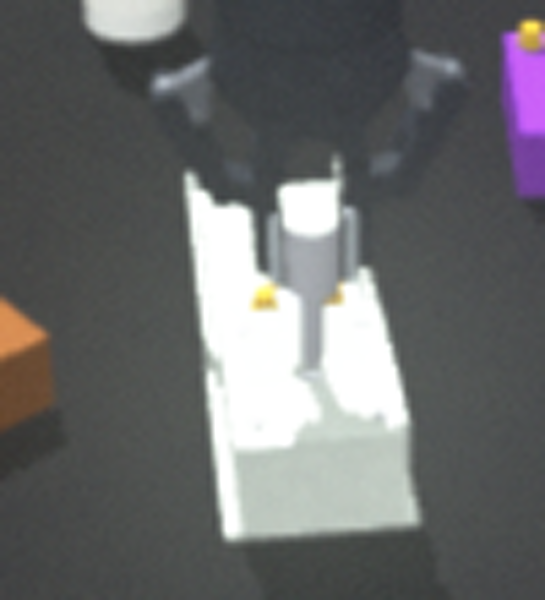

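The tip at crop (312,370) is over the roof hole, seen before at (310,373). I correct by about 1 mm and lower gently.

Request:
move_arm(series="0 0 0 0.0012 -0.001 0 0.015;0 0 0 0 0 0.003 0.015;0 0 0 0 0 0.003 0.015;0 0 0 0 0 0.003 0.015;0 0 0 0 0 0 0.015")

```text
clock: 14.2
tool_pos: [0.5508, -0.0067, 0.0944]
ee_rot: [0.752, 0.66, -0.0, -0.0]
contact_force: [0.0, -0.1, -1.2]
finger_gap: 0.0247
grasp_force: 59.8
```

Request:
move_arm(series="0 0 0 0 0 0.003 0.015;0 0 0 0 0 0.003 0.015;0 0 0 0 0 0.003 0.015;0 0 0 0 0 0 0.015")

```text
clock: 14.6
tool_pos: [0.5508, -0.0067, 0.0855]
ee_rot: [0.752, 0.66, -0.0, -0.0]
contact_force: [0.2, -0.3, -1.1]
finger_gap: 0.0244
grasp_force: 59.9
```

Request:
move_arm(series="0 0 0 0 0 0.003 0.015;0 0 0 0 0 0.003 0.015;0 0 0 0 0 0.003 0.015;0 0 0 0 0 0 0.015")

```text
clock: 15.0
tool_pos: [0.5508, -0.0067, 0.0765]
ee_rot: [0.752, 0.66, -0.0, -0.0]
contact_force: [-0.2, -0.1, -0.7]
finger_gap: 0.0242
grasp_force: 59.8
```

Request:
move_arm(series="0 0 0 0 0 0.003 0.015;0 0 0 0 0 0.003 0.015;0 0 0 0 0 0.003 0.015;0 0 0 0 0 0.003 0.015;0 0 0 0 0 0.003 0.015;0 0 0 0 0 0 0.015")

```text
clock: 15.6
tool_pos: [0.5508, -0.0067, 0.0616]
ee_rot: [0.752, 0.66, -0.0, -0.0]
contact_force: [0.4, 0.6, -0.7]
finger_gap: 0.0244
grasp_force: 59.8
```

Request:
move_arm(series="0 0 0 0 0 0.002 0.015;0 0 0 0 0 0.002 0.015;0 0 0 0 0 0 0.015")

```text
clock: 15.9
tool_pos: [0.551, -0.0068, 0.0579]
ee_rot: [0.752, 0.66, -0.0, -0.0]
contact_force: [1.5, 0.5, -1.8]
finger_gap: 0.0242
grasp_force: 59.8
```

Request:
move_arm(series="0 0 0 0 0 0.001 0.015;0 0 0 0 0 0 0.015")

```text
clock: 16.1
tool_pos: [0.5512, -0.0068, 0.0571]
ee_rot: [0.752, 0.66, -0.0, -0.0]
contact_force: [-0.1, -0.6, -2.1]
finger_gap: 0.0245
grasp_force: 59.8
```

Near the roof; I go the last bit until I feel contact, then open slowly.

Request:
move_arm(series="0 0 0 0 0 0.001 0.015;0 0 0 0 0 0 0.015")

```text
clock: 16.3
tool_pos: [0.5514, -0.0068, 0.0565]
ee_rot: [0.752, 0.66, 0.0, 0.0]
contact_force: [-0.6, -0.3, 1.9]
finger_gap: 0.0243
grasp_force: 60.2
```

Request:
move_arm(series="0 0 0 0 0 0 0.03;0 0 0 0 0 0 0.045;0 0 0 0 0 0 0.07;0 0 0 0 0 0 0.07;0 0 0 0 0 0 0.07;0 0 0 0 0 0 0.07")

```text
clock: 16.9
tool_pos: [0.5512, -0.0068, 0.0561]
ee_rot: [0.752, 0.66, 0.0, -0.0]
contact_force: [-0.3, -0.3, -0.8]
finger_gap: 0.0697
grasp_force: 0.0
```

Request:
move_arm(series="0 0 0 0 0 -0.02 0.07;0 0 0 0 0 -0.04 0.07;0 0 0 0 0 -0.05 0.07;0 0 0 0.05 0 -0.02 0.07;0 0 0 0.05 0 0 0.07;0 0 0 0.05 0 0 0.07;0 0 0 0 0 0 0.07;0 0 0 0 0 0 0.07;0 0 0 0 0 0 0.07")

```text
clock: 17.8
tool_pos: [0.5701, 0.1376, 0.1844]
ee_rot: [0.752, 0.659, -0.0, -0.0]
contact_force: [0.4, -0.3, 0.7]
finger_gap: 0.0698
grasp_force: 0.0
```

Run:
```python
from h import *
delta(.551,-.007,.057,1.4403)
g=vision.grab_frame('side'); print(proj(g,[.551,-.007,.087]),proj(g,[.551,-.007,.052]))
cv2.imwrite('pics/s8.png',cv2.resize(g['pixels'][160:270,200:300],(545,600),interpolation=cv2.INTER_CUBIC))
```

```text
pos [0.5701 0.1376 0.1844] yaw 1.4401 tool delta [-0.1458  0.      0.1275] rotvec [-0.0005  0.0004 -0.0002] gap 0.0698 F [ 0.4 -0.3  0.7] t 17.8
[255.8868511  216.19986806] [256.03392408 227.94320364]
```

View pics/s8.png

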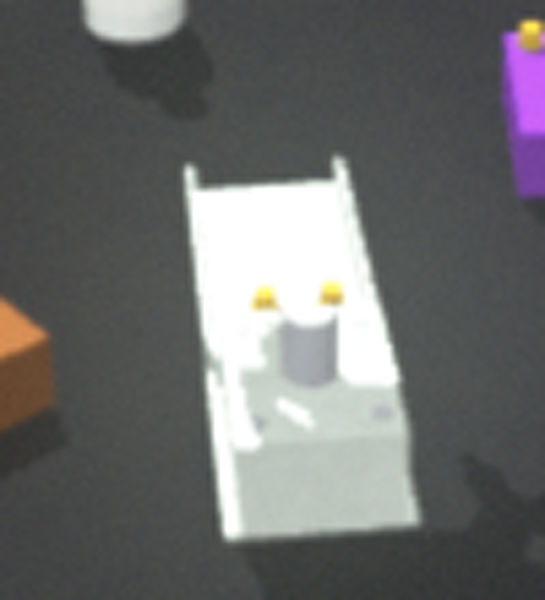

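The pin's head (308,345) sits upright on the roof, the block's ports (265,298 and 332,294) are at the mouth, and the robot is clear.

```bash
python3 -c "
from rig import env
print(env.close_job())"
```

```text
the job is handed in; nothing more can be done
None
```

The block is pushed home against the back stop, the pin is down through the roof and block with its head on the roof, and the robot is clear; the job was handed in at about 18 s, with no verdict returned.

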